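# Bring the loaded sample segment to the loading port and lift it out level

### The job

Turn the sampler's carousel by the grip on its hub, not by pushing the segments, until the segment carrying the sample cups stands squarely in the loading port of the clear cover. Then take that segment by its handle, draw it straight up through the port without knocking it on the cover, and finish while holding it still and level over the port, with its underside at least 5 cm above the cover, for a colleague to take over; do not let go. The cups are open, so never tip the segment, and leave the empty segments and the other things on the bench alone.

Things in the scene. Friction and masses are not known exactly. Their poses are not given: they have to be found in the camera images.
- sampler: fixed sampler unit: low white housing 420 x 420 mm, deck 118 mm high. Origin on the bench under the carousel's axis, z up, own -x to the loading port's side. A clear disc cover (radius 168 mm, 4 mm thick, top at 122 mm) has a centre hole of radius 42 mm and, towards own -x, a 60 degree notch from hub to rim: the loading port. Behind own x = 210 mm: box 150 mm high, probe arm to 230 mm
- port (a point): middle of the loading port: 108 mm from the carousel's axis towards the sampler's own -x, at the height of the cover's top face (122 mm above the bench). The port is about 72 mm wide at 63 mm from the axis and 147 mm wide at 147 mm from it. Axes as the sampler's
- hub_grip (a point): hand grip of the carousel, on its axis above the cover: upright black bar 16 mm thick (own x), 64 mm long (own y), 130 to 175 mm above the bench, on a disc of 34 mm radius; the point is 155 mm up. Axes turn with the carousel, which turns without end either way (friction 0.15 N m) and stays where it is left; the loaded segment lies 108 mm towards own -x, in the port when own x points as the sampler's x
- loaded: the loaded segment, the only one with cups: loose off-white wedge 30 mm high, 84 mm long, 41 mm wide at its inner and 103 mm at its outer end, about 0.24 kg (varies); cups to 42 mm high. It rests in a carousel pocket (walls 12 mm high, about 3 mm play). Origin: middle of its underside, 108 mm from the axis, 34 mm above the bench when seated; z up, own -x points outward
- handle (a point): middle of the grip bar of the loaded segment's arch handle, 70 mm above its underside: the bar is 12 mm thick (own y), 60 mm long along the radius (own x) and 16 mm high (62 to 78 mm above the underside), nearly over the centre of mass. Seated, its top is 6 mm below the cover
- empty1: an empty segment of the same wedge shape, in the carousel pocket 135 degrees anticlockwise from the loaded one; origin at the middle of its underside
- empty2: another empty segment, in the pocket 90 degrees clockwise from the loaded one; origin at the middle of its underside
- rack: blue tube rack, 70 x 200 mm, 84 mm high with its capped tubes, loose on the bench to the robot's left; origin at the middle of its underside. A bystander
- bottle: white reagent bottle with a cap, 72 mm across, 150 mm high, loose on the bench to the robot's right; origin at the middle of its underside. A bystander
- carousel: the grey carousel under the cover, 310 mm across, with eight equal wedge pockets, turning about the upright axis through the sampler's origin; origin on the bench under that axis, axes as hub_grip's. It carries the hub with the hand grip, and the three segments
Mind the look-alikes: they are no part of the job. Leave any blue or green look-alike of the empty1 alone.

How it is judged:
By the outcome, as a careful person would: the job done as asked, in the order asked, and still so for the second after the job is handed in, while the arm keeps its last pose, push and grip.
It also fails if it takes over 72 s, if anything falls off the work surface, if the arm or the gripper's body presses on something with over 40 N, if the wrist force passes 120 N, or if a joint passes its speed limit or range.

### The arm

A 7-joint arm with a two-finger parallel gripper is mounted at the origin on the work surface. World frame = base frame: x ahead of the robot, y to its left, z up, the work surface at z = 0. Lengths are in m, angles in rad, forces in N, time in s.
With the tool pointing down it reaches from about 0.4 to 0.9 m from the base axis. Payload 5.5 kg.
Tool frame: the origin (TCP) lies at the very end of the fingers, on their centre line; the grasp point (between the pads) lies 19 mm behind it (manip.grip_point_offset is the distance from the TCP to the grasp point, in m); x points along the fingers, y is the direction in which the jaws open and shut, and the axes are right-handed (so a half turn about x gives the same grasp; the last joint's range is limited). The gripper opens to 85 mm and grips with 20 to 120 N. Pads are 22 mm wide; open, the fingers measure 114 mm over their backs; the gripper's body (76 mm by 85 mm) begins 54 mm behind the grasp point. The pads swing forward as they close: fully open they stand 13 mm farther back than shut.
Start: joints at [-0.867, 0.501, -0.427, 1.55, 0.221, 1.138, -0.21], TCP at [0.277, 0.588, 0.231] pointing down, gripper open.
Joint ranges: [-2.88, 2.88], [-0.31, 2.03], [-1.54, 1.56], [0.2, 2.42], [-1.41, 4.55], [0.19, 2.02], [-2.57, 2.57]. Speed limits (rad/s): [2.57, 2.57, 3.14, 3.14, 3.14, 3.14, 3.14].

### API

Orientations are given as a unit quaternion [w, x, y, z].
In Python, from cell import get_obs, optics, manip gives the robot as it stands.
- The arm moves only by the tool send_rows, never from a script. Its argument "increments" is one flat list of numbers, 6 for each row, row after row: the shift along the tool's x, y, z in mm, then the turn, a rotation vector about the tool's x, y, z in rad. A call has 1 to 20 rows; each row shifts and turns the commanded pose from where the row before left it, along the tool's axes as they then stand; what a row does not reach is not made up. A row lasts 1/12 s, in which the tool goes at most 41.7 mm and 7.16 degrees, less where a joint would pass 70% of its speed; a pose out of reach is approached as far as the arm can. A call is refused whole if a number of a shift passes 41.7 or a number of a turn 0.125, either way. A call with a gripper value outside its range is refused whole. "gripper" is the opening, from 0 (shut) to 1 (fully open), set as the call begins (left out, the last holds). The fingers move at their own pace and stop on an object; "grip_force" is the grip in N (left out, the last holds). Time passes only in rows, so rows that do not move let the fingers close. It gives the time, the measured TCP pose, the force and the opening at its end, in the units of the state.
- get_obs(): the state, without advancing time (a new reading comes with each control period).
- optics.read_camera(name): name is "scene" or "top" or "wrist"; returns the picture (420x560x3 uint8, red, green, blue); there is no depth.
- optics.get_calibration(name): a dict with "camera_matrix" (3x3 intrinsics, pixels), "origin" and "attitude" of the camera in the world. Camera axes: x right, y up, looking along -z (the intrinsics and any distortion apply to the point x, -y, -z); pixel columns grow to the right and rows downward; lengths in m; the calibration is good to about 2 mm. The wrist camera is an equidistant fisheye: a pixel r from the principal point sees the ray r / f radians off the axis. A picture is of the moment at which its call begins: read the wrist's pose just before it. get_calibration takes no time and is no camera call; for the wrist camera it gives the pose at the moment of the call.
- manip.finish_job(): hands the job in, once; it reports no verdict.
The state is a dict: "clock": time; "joint_pos": joint angles; "qvel": joint speeds; "tau": joint torques, N m; "tool_pos": TCP position; "eef_rot": TCP orientation; "wrist_force": force on the tool from outside, world axes, zero at the start; "torque": the same for the moment, N m; "width": finger opening in m.
Only numpy, scipy, OpenCV 4.12 (cv2) and the standard library are available. Lean on these libraries where they do the work, as an engineer would, in place of code of your own. Each camera call takes 0.05 s, during which the arm holds its last target. There are 200 camera calls.

## Working session

There is one attempt and no reset: what is moved stays moved. The work goes in short steps, Python scripts to look and compute and a tool call to move; the robot and the scene stay as the last step left them, time stands still between calls to the robot, and variables do not carry over. Pictures are saved under pics/ and viewed, about 8 in all and at most 12, crops included, and the job is handed in when it is done.

Besides the shell and the picture viewer there is one more tool, called by a JSON object that holds its "method" and its "body", one argument or row to a line. send_rows: Moves the arm, as the interface text tells. Its arguments: {"type":"object","properties":{"increments":{"type":"array"},"gripper":{"type":"number"},"grip_force":{"type":"number"}},"required":["increments"]}

```bash
mkdir -p pics
python3 - <<'E'
from cell import get_obs, optics, manip
import cv2
o=get_obs()
for k in o: print(k,o[k])
for n in("top","scene"):
    c=optics.get_calibration(n); print(n,c)
    cv2.imwrite(f"pics/{n}0.png",optics.read_camera(n)[:,:,::-1])
print(optics.get_calibration("wrist"),manip.grip_point_offset)
E
```

```text
clock 0.0
joint_pos [-0.86681066  0.50187276 -0.42679258  1.55149691  0.22077966  1.13834002
 -0.21032216]
qvel [-0.00066821 -0.00237701 -0.00149008 -0.00098335 -0.00153616  0.00037541
  0.00164768]
tau [ 2.03467221e-04 -5.69516265e+01 -5.81596568e+00 -2.80934036e+01
  1.06657430e-02  1.21604127e-02 -2.54925698e-05]
tool_pos [0.27704213 0.58718658 0.23022437]
eef_rot [ 0.68981941  0.15386606  0.69019129 -0.15527526]
wrist_force [-0.32688179  0.12993695  0.43482541]
torque [ 0.01061786 -0.02673748  0.03961949]
width 0.08519076389212853
top {'camera_matrix': array([[471.42053863,   0.        , 276.2369328 ],
       [  0.        , 471.42053863, 202.98397496],
       [  0.        ,   0.        ,   1.        ]]), 'origin': array([0.3501385 , 0.00451617, 1.50810739]), 'attitude': array([-0.69649519, -0.04398386,  0.03305255,  0.71544909])}
scene {'camera_matrix': array([[504.65491557,   0.        , 277.61020661],
       [  0.        , 504.65491557, 204.21793937],
       [  0.        ,   0.        ,   1.        ]]), 'origin': array([ 0.64750862, -1.09556701,  0.99251755]), 'attitude': array([0.8968527 , 0.43860119, 0.02824251, 0.04986577])}
{'camera_matrix': array([[325.1922621 ,   0.        , 281.46335842],
       [  0.        , 325.1922621 , 212.94276187],
       [  0.        ,   0.        ,   1.        ]]), 'origin': array([0.20229286, 0.62137138, 0.37236   ]), 'attitude': array([ 0.83307867, -0.13863982, -0.08723852,  0.52834494])} 0.0187
```

View pics/top0.png

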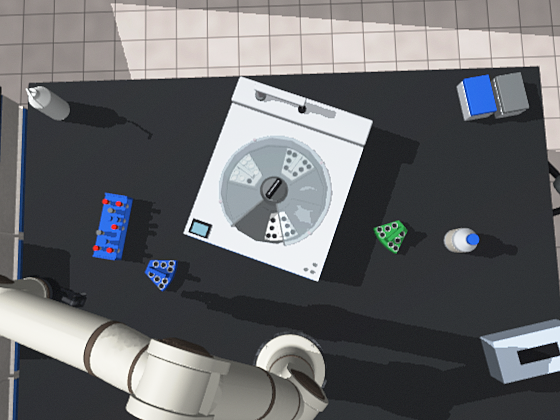

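View pics/scene0.png

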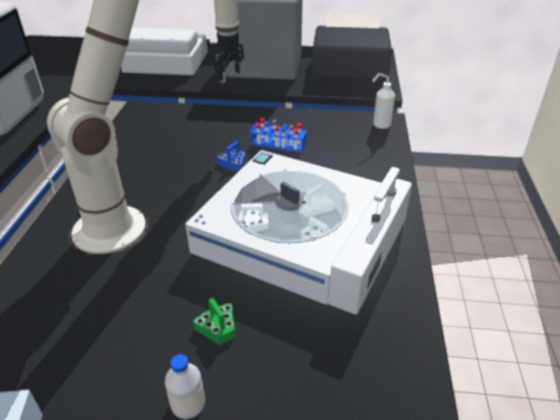

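```bash
cat > h.py <<'E'
import numpy as np, cv2
from scipy.spatial.transform import Rotation as R
from cell import get_obs, optics, manip
def rot(q): return R.from_quat([q[1],q[2],q[3],q[0]])
def proj(c,P):
    p=rot(c["attitude"]).inv().apply(np.atleast_2d(P)-c["origin"])*[1,-1,-1]
    K=c["camera_matrix"]; return p[:,:2]/p[:,2:]*K[0,0]+K[:2,2]
def back(c,uv,z):
    K=c["camera_matrix"]; uv=np.atleast_2d(uv)
    d=np.c_[(uv-K[:2,2])/K[0,0],np.ones(len(uv))]*[1,-1,-1]
    d=rot(c["attitude"]).apply(d); o=c["origin"]
    return o+d*((z-o[2])/d[:,2])[:,None]
E
python3 - <<'E'
from h import *
im=cv2.imread("pics/top0.png"); c=optics.get_calibration("top")
# deck corners estimate
for uv,z in [((275,189),.175),((275,189),.122)]: print(back(c,uv,z))
cx=back(c,(275,189),.122)[0]; print(cx)
cv2.imwrite("pics/top0c.png",cv2.resize(im[70:290,170:390],(800,800),interpolation=cv2.INTER_CUBIC)[:,:][0:800])
cv2.imwrite("pics/top0c.png",cv2.resize(im[75:285,175:385],(600,600),interpolation=cv2.INTER_CUBIC))
E
```

```text
[[0.53654173 0.0257478  0.175     ]]
[[0.54395251 0.0265919  0.122     ]]
[0.54395251 0.0265919  0.122     ]
```

View pics/top0c.png

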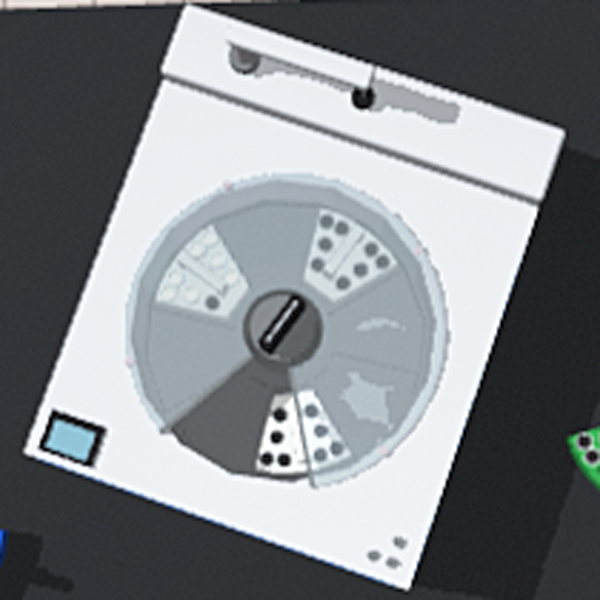

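```bash
cat > fit.py <<'E'
from h import *
from scipy.optimize import least_squares
im=cv2.imread("pics/top0.png"); c=optics.get_calibration("top")
g=cv2.GaussianBlur(cv2.cvtColor(im,cv2.COLOR_BGR2GRAY),(3,3),0).astype(float)
f=lambda q:(np.array(q)/(600/210)+[175,75])
def edge(a,b,n=40):
    a,b=f(a),f(b); d=(b-a)/np.linalg.norm(b-a); nn=np.array([-d[1],d[0]]); out=[]
    for t in np.linspace(.08,.92,n):
        s=np.arange(-4,4.01,.1); P=a+t*(b-a)+s[:,None]*nn
        v=cv2.remap(g.astype(np.float32),P[:,0].astype(np.float32)[None],P[:,1].astype(np.float32)[None],1)[0]
        gr=abs(np.gradient(v)); 
        if gr.max()>4: out.append(P[gr.argmax()])
    return np.array(out)
L=edge((25,453),(155,100)); Rr=edge((409,588),(535,215)); F=edge((25,453),(409,588))
W=[back(c,e,.118)[:,:2] for e in(F,L,Rr)]
def res(p):
    x,y,t=p; o=[]
    for w,k,s in((W[0],0,-.21),(W[1],1,.21),(W[2],1,-.21)):
        q=(w-[x,y])@np.array([[np.cos(t),-np.sin(t)],[np.sin(t),np.cos(t)]]); o.append(q[:,k]-s)
    return np.concatenate(o)
s=least_squares(res,[.54,.02,-.3],loss="soft_l1",f_scale=.002)
r=res(s.x);print("sampler",s.x,np.degrees(s.x[2])); i=0
for w in W: print(len(w),r[i:i+len(w)].mean(),r[i:i+len(w)].std()); i+=len(w)
hub=proj(c,[[s.x[0],s.x[1],z] for z in(.13,.175)]);print("hub px",hub)
# bar: dark pixels
yy,xx=np.mgrid[165:215,250:300]; m=(g[165:215,250:300]<45)&(np.hypot(xx-hub[0,0],yy-hub[0,1])<14)
P=back(c,np.c_[xx[m],yy[m]],.165)[:,:2]; w,v=np.linalg.eigh(np.cov(P.T)); a=np.degrees(np.arctan2(v[1,1],v[0,1]))
print("bar n",m.sum(),P.mean(0),"own y angle",a,np.sqrt(12*w))
E
python3 fit.py
```

```text
sampler [ 0.54123758  0.03111621 -0.36451427] -20.88512944391902
40 0.0002004289800619806 0.0018633657799974838
40 -0.00032273820517211285 0.0033274407836575265
40 -0.00040790099870996395 0.0008307153313928057
hub px [[273.43813469 189.5800404 ]
 [273.07892312 187.42395732]]
bar n 46 [0.53606712 0.02832029] own y angle 140.82738173536072 [0.00798277 0.06481324]
```

```bash
cat > st.py <<'E'
from h import *
def st():
    o=get_obs(); r=rot(o["eef_rot"]); m=r.as_matrix(); p=o["tool_pos"]
    print("t %.2f"%o["clock"],"tcp",p.round(4),"x",m[:,0].round(3),"yaw_y %.2f"%np.degrees(np.arctan2(m[1,1],m[0,1])),"w %.4f"%o["width"],"F",o["wrist_force"].round(1),"q",o["joint_pos"].round(2)); return o,r
def to(P,yaw):
    "increments to reach TCP P, tool down with tool-y at yaw deg"
    o,r=st(); a=np.radians(yaw); x=np.array([0,0,-1.]);y=np.array([np.cos(a),np.sin(a),0])
    T=R.from_matrix(np.c_[x,y,np.cross(x,y)]); rv=(r.inv()*T).as_rotvec()
    print("shift tool mm",(r.inv().apply(np.array(P)-o["tool_pos"])*1000).round(1),"rotvec",rv.round(4),"world mm",((np.array(P)-o["tool_pos"])*1000).round(1))
if __name__=="__main__":
    import sys; a=[float(v) for v in sys.argv[1:]]; to(a[:3],a[3]) if a else st()
E
python3 st.py .541 .031 .26 51;python3 st.py .541 .031 .26 -129
```

```text
t 0.10 tcp [0.2771 0.5873 0.2303] x [-0.001 -0.002 -1.   ] yaw_y 64.75 w 0.0856 F [-0.2 -0.6 -0.2] q [-0.87  0.5  -0.43  1.55  0.22  1.14 -0.21]
shift tool mm [ -29.  -390.6  476. ] rotvec [2.399e-01 2.000e-04 1.800e-03] world mm [ 263.9 -556.3   29.7]
t 0.10 tcp [0.2771 0.5873 0.2303] x [-0.001 -0.002 -1.   ] yaw_y 64.75 w 0.0856 F [-0.2 -0.6 -0.2] q [-0.87  0.5  -0.43  1.55  0.22  1.14 -0.21]
shift tool mm [ -29.  -390.6  476. ] rotvec [-2.9017e+00 -2.7000e-03  2.0000e-04] world mm [ 263.9 -556.3   29.7]
```

{"method": "send_rows", "body": {
  "increments": [-2,-19.5,23.8,0,0,0,-2,-19.5,23.8,0,0,0,-2,-19.5,23.8,0,0,0,-2,-19.5,23.8,0,0,0,-2,-19.5,23.8,0,0,0,-2,-19.5,23.8,0,0,0,-2,-19.5,23.8,0,0,0,-2,-19.5,23.8,0,0,0,-2,-19.5,23.8,0,0,0,-2,-19.5,23.8,0,0,0,-2,-19.5,23.8,0,0,0,-2,-19.5,23.8,0,0,0,-2,-19.5,23.8,0,0,0,-2,-19.5,23.8,0,0,0,-2,-19.5,23.8,0,0,0,-2,-19.5,23.8,0,0,0,-2,-19.5,23.8,0,0,0,-2,-19.5,23.8,0,0,0,-2,-19.5,23.8,0,0,0,-2,-19.5,23.8,0,0,0]
}}

```text
clock: 1.77
tool_pos: [0.5415, 0.0306, 0.2711]
eef_rot: [0.69, 0.155, 0.69, -0.155]
wrist_force: [-0.0, 0.6, 1.0]
width: 0.0855
```

{"method": "send_rows", "body": {
  "increments": [0,0,0,0.11,0,0,0,0,0,0.11,0,0,0,0,0,0.11,0,0,0,0,0,0.11,0,0,0,0,0,0.11,0,0,0,0,0,0.11,0,0,0,0,0,0.11,0,0,0,0,0,0.11,0,0,0,0,0,0.11,0,0,0,0,0,0.11,0,0,0,0,0,0.11,0,0,0,0,0,0.11,0,0,0,0,0,0.11,0,0,0,0,0,0.11,0,0,0,0,0,0.11,0,0]
}}

```text
clock: 3.02
tool_pos: [0.541, 0.0321, 0.2708]
eef_rot: [-0.353, -0.612, -0.353, 0.613]
wrist_force: [0.2, 0.1, -0.4]
width: 0.0853
```

```bash
python3 st.py .541 .031 .27 -129
```

```text
t 3.02 tcp [0.541  0.0321 0.2708] x [-0.001 -0.    -1.   ] yaw_y -30.10 w 0.0853 F [ 0.2  0.1 -0.4] q [-0.17  0.24  0.07  1.79 -0.02  1.11 -0.62]
shift tool mm [0.8 0.5 0.9] rotvec [1.7261e+00 1.2000e-03 1.0000e-04] world mm [-0.  -1.1 -0.8]
```

{"method": "send_rows", "body": {
  "increments": [0,0,0,0.115,0,0,0,0,0,0.115,0,0,0,0,0,0.115,0,0,0,0,0,0.115,0,0,0,0,0,0.115,0,0,0,0,0,0.115,0,0,0,0,0,0.115,0,0,0,0,0,0.115,0,0,0,0,0,0.115,0,0,0,0,0,0.115,0,0,0,0,0,0.115,0,0,0,0,0,0.115,0,0,0,0,0,0.115,0,0,0,0,0,0.115,0,0,0,0,0,0.115,0,0,0,0,0,0,0,0]
}}

```text
clock: 4.35
tool_pos: [0.541, 0.0321, 0.2708]
eef_rot: [0.235, -0.667, 0.235, 0.667]
wrist_force: [-0.6, -0.1, 0.3]
width: 0.0857
```

```bash
cat >> h.py <<'E'
def rect(name,cx,cy,z,out,half=.2,N=600,avoid=None):
    "orthorectify plane z about (cx,cy); image up=world x, left=world y"
    c=optics.get_calibration(name); im=optics.read_camera(name)[:,:,::-1]
    j,i=np.meshgrid(np.arange(N),np.arange(N)); s=2*half/N
    P=np.stack([cx+half-s*(i+.5),cy+half-s*(j+.5),np.full(i.shape,z)],-1).reshape(-1,3)
    K=c["camera_matrix"]; p=rot(c["attitude"]).inv().apply(P-c["origin"])*[1,-1,-1]
    if name=="wrist":
        rr=np.hypot(p[:,0],p[:,1]); th=np.arctan2(rr,p[:,2]); uv=p[:,:2]*(K[0,0]*th/rr)[:,None]+K[:2,2]
    else: uv=p[:,:2]/p[:,2:]*K[0,0]+K[:2,2]
    uv=uv.astype(np.float32).reshape(N,N,2)
    o=cv2.remap(np.ascontiguousarray(im),uv[...,0],uv[...,1],cv2.INTER_CUBIC); cv2.imwrite(out,o); return o
E
python3 st.py
python3 - <<'E'
from h import *
o=rect("wrist",.541,.031,.122,"pics/w1.png",half=.18)
E
```

```text
t 4.35 tcp [0.541  0.0321 0.2708] x [-0.001 -0.    -1.   ] yaw_y -128.85 w 0.0857 F [-0.6 -0.1  0.3] q [-0.36  0.24  0.3   1.8  -0.08  1.11 -2.28]
```

View pics/w1.png

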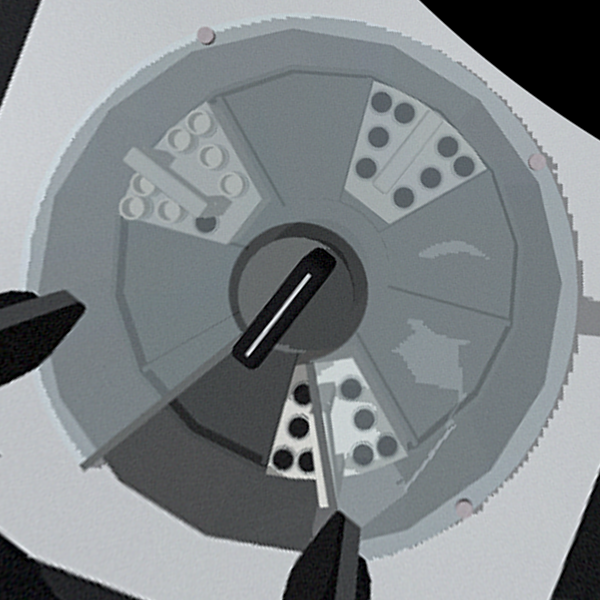

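```bash
cat >> h.py <<'E'
def ray(c,name,uv):
    K=c["camera_matrix"]; uv=np.atleast_2d(uv).astype(float); d=(uv-K[:2,2])/K[0,0]
    if name=="wrist":
        th=np.linalg.norm(d,axis=1,keepdims=True); d=np.c_[d/th*np.sin(th),np.cos(th)]
    else: d=np.c_[d,np.ones(len(d))]
    return rot(c["attitude"]).apply(d*[1,-1,-1])
def plane(c,name,uv,z):
    d=ray(c,name,uv); return c["origin"]+d*((z-c["origin"][2])/d[:,2])[:,None]
E
python3 - <<'E'
from h import *
from scipy.optimize import least_squares
for n in("top","wrist"):
    c=optics.get_calibration(n); im=optics.read_camera(n).astype(int)
    np.save(f"pics/{n}.npy",im)
    pink=im[...,0]-im[...,1]; m=(pink>(10 if n=="wrist" else 6))
    k,l,s,ce=cv2.connectedComponentsWithStats(m.astype(np.uint8))
    P=[]
    for i in range(1,k):
        w=plane(c,n,ce[i],.124)[0]
        r=np.hypot(w[0]-.543,w[1]-.031)
        if .15<r<.172 and s[i,4]<150:
            mm=l==i; ys,xs=np.nonzero(mm); wt=pink[mm]; ctr=[(xs*wt).sum()/wt.sum(),(ys*wt).sum()/wt.sum()]
            w=plane(c,n,ctr,.124)[0]; P.append(w[:2]); print(n,s[i,4],np.round(ctr,1),w.round(4))
    P=np.array(P)
    if len(P)>=3:
        f=lambda p:np.hypot(*(P-p[:2]).T)-.1625 if len(p)==2 else np.hypot(*(P-p[:2]).T)-p[2]
        q=least_squares(f,[.543,.031,.162]).x; print(q,np.degrees(np.arctan2(*(P-q[:2]).T[::-1])).round(1))
E
```

```text
top 4 [321.  162.2] [ 0.6202 -0.1123  0.124 ]
top 2 [219.5 201. ] [0.5125 0.1918 0.124 ]
top 3 [308.3 232.6] [ 0.4119 -0.0677  0.124 ]
[0.54204814 0.03112938 0.16336996] [ -61.4  100.4 -142.8]
wrist 1 [346.  32.] [ 0.6257 -0.1082  0.124 ]
wrist 1 [351.  32.] [ 0.6232 -0.112   0.124 ]
wrist 1 [345.  34.] [ 0.6247 -0.1063  0.124 ]
wrist 1 [385. 290.] [0.3904 0.0071 0.124 ]
wrist 1 [178. 293.] [0.5272 0.1861 0.124 ]
wrist 1 [384. 294.] [0.3865 0.0106 0.124 ]
wrist 1 [184. 296.] [0.5204 0.1832 0.124 ]
wrist 1 [388. 297.] [0.3798 0.0091 0.124 ]
wrist 1 [180. 298.] [0.5212 0.1891 0.124 ]
wrist 1 [182. 298.] [0.5199 0.1871 0.124 ]
wrist 1 [381. 299.] [0.383  0.0166 0.124 ]
wrist 1 [174. 303.] [0.5207 0.2001 0.124 ]
wrist 1 [190. 304.] [0.5089 0.1854 0.124 ]
wrist 1 [375. 305.] [0.3806 0.026  0.124 ]
wrist 1 [179. 306.] [0.5144 0.1983 0.124 ]
wrist 2 [182.5 309. ] [0.5091 0.1979 0.124 ]
wrist 1 [190. 313.] [0.5001 0.1947 0.124 ]
[0.54454682 0.03215819 0.16188516] [ -60.   -61.4  -59.9 -170.8   96.4 -172.2   99.1 -172.    98.4   99.
 -174.5   98.1  103.1 -177.9  100.3  102.1  105.3]
```

Run:
```python
from h import *
a=rect("wrist",.543,.031,.175,"pics/a.png",half=.06,N=380)
b=rect("wrist",.543,.031,.130,"pics/b.png",half=.06,N=380)
cv2.imwrite("pics/w2.png",cv2.convertScaleAbs(np.hstack([a,b]),alpha=1.8))
g=cv2.cvtColor(a,cv2.COLOR_BGR2GRAY); s=.12/380
m=(g<38).astype(np.uint8); k,l,st,ce=cv2.connectedComponentsWithStats(m); print([ (st[i].tolist()) for i in range(1,k) if st[i,4]>400])
i=l[190,190] or 1+st[1:,4].argmax(); ys,xs=np.nonzero(l==i); r=cv2.minAreaRect(np.c_[xs,ys].astype(np.float32)); print(r)
```

```text
[[115, 77, 162, 189, 8981], [210, 290, 26, 30, 571], [203, 341, 30, 31, 671]]
((195.94451904296875, 169.69102478027344), (50.113426208496094, 218.30735778808594), 37.99873352050781)
```

View pics/w2.png

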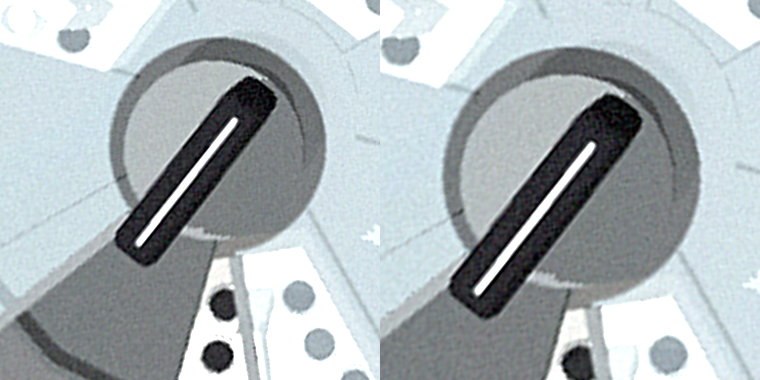

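{"method": "send_rows", "body": {
  "increments": [13.4,-1.4,-3.4,-0.01,0,0,13.4,0,0,0,0,0,13.4,0,0,0,0,0,13.4,0,0,0,0,0,13.4,0,0,0,0,0,13.4,0,0,0,0,0,13.4,0,0,0,0,0,13.4,0,0,0,0,0,13.4,0,0,0,0,0,13,0,0,0,0,0,0,0,0,0,0,0]
}}

```text
clock: 5.52
tool_pos: [0.543, 0.0309, 0.1352]
eef_rot: [0.229, -0.667, 0.231, 0.67]
wrist_force: [-1.0, -0.5, 0.5]
width: 0.0852
```

{"method": "send_rows", "body": {
  "increments": [0,0,0,0,0,0,0,0,0,0,0,0,0,0,0,0,0,0,0,0,0,0,0,0,0,0,0,0,0,0,0,0,0,0,0,0,0,0,0,0,0,0,0,0,0,0,0,0,0,0,0,0,0,0,0,0,0,0,0,0,0,0,0,0,0,0,0,0,0,0,0,0],
  "gripper": 0,
  "grip_force": 30
}}

```text
clock: 6.52
tool_pos: [0.5465, 0.0326, 0.1386]
eef_rot: [-0.231, 0.67, -0.229, -0.668]
wrist_force: [3.4, 4.6, 1.4]
width: 0.0155
```

```bash
python3 st.py; python3 -c "from cell import *;print(get_obs()['torque'])"
```

```text
t 6.52 tcp [0.5465 0.0326 0.1386] x [ 0.003  0.002 -1.   ] yaw_y -127.98 w 0.0155 F [3.4 4.6 1.4] q [-0.33  0.41  0.27  1.91 -0.14  0.84 -2.21]
[ 0.57701954 -0.38632998 -0.08108703]
```

{"method": "send_rows", "body": {
  "increments": [0,-3.2,0,0,0,0,0,0,0,-0.08,0,0,0,0,0,-0.08,0,0,0,0,0,-0.08,0,0,0,0,0,-0.08,0,0,0,0,0,-0.08,0,0,0,0,0,-0.08,0,0,0,0,0,-0.08,0,0,0,0,0,-0.08,0,0,0,0,0,-0.08,0,0,0,0,0,-0.08,0,0,0,0,0,0,0,0]
}}

```text
clock: 7.52
tool_pos: [0.5468, 0.0338, 0.1386]
eef_rot: [0.05, 0.705, 0.05, -0.705]
wrist_force: [-2.8, 1.3, 7.6]
width: 0.0157
```

```bash
python3 st.py; python3 -c "from cell import *;print(get_obs()['torque'])"
```

```text
t 7.52 tcp [0.5468 0.0338 0.1386] x [ 0.  0. -1.] yaw_y -81.91 w 0.0157 F [-2.8  1.3  7.6] q [-0.19  0.4   0.09  1.91 -0.05  0.84 -1.5 ]
[ 0.29192685  0.41172212 -0.22819855]
```

{"method": "send_rows", "body": {
  "increments": [0,0,0,-0.089,0,0,0,0,0,-0.089,0,0,0,0,0,-0.089,0,0,0,0,0,-0.089,0,0,0,0,0,-0.089,0,0,0,0,0,-0.089,0,0,0,0,0,-0.089,0,0,0,0,0,-0.089,0,0,0,0,0,-0.089,0,0,0,0,0,-0.089,0,0,0,0,0,-0.089,0,0,0,0,0,-0.089,0,0,0,0,0,0,0,0,0,0,0,0,0,0]
}}

```text
clock: 8.68
tool_pos: [0.5457, 0.0351, 0.1386]
eef_rot: [-0.4, -0.582, -0.402, 0.583]
wrist_force: [-5.4, 4.5, 10.2]
width: 0.0158
```

```bash
python3 st.py
python3 - <<'E'
from h import *
print(get_obs()['torque'])
o=rect("top",.543,.031,.122,"pics/t2.png",half=.2,N=600)
E
```

```text
t 8.68 tcp [0.5457 0.0351 0.1386] x [-0.002  0.001 -1.   ] yaw_y -20.94 w 0.0158 F [-5.4  4.5 10.2] q [-0.    0.4  -0.14  1.9   0.07  0.84 -0.54]
[0.83587766 0.90092701 0.15942438]
```

View pics/t2.png

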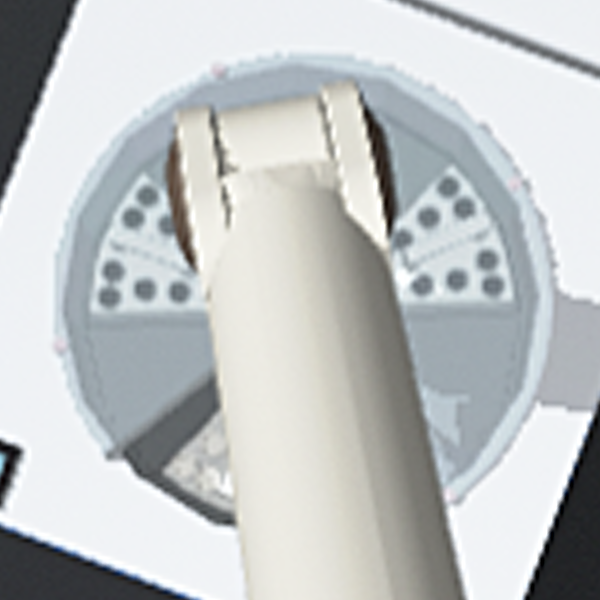

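{"method": "send_rows", "body": {
  "increments": [0,0,0,0,0,0,0,0,0,0,0,0,0,0,0,0,0,0,0,0,0,0,0,0,0,0,0,0,0,0,0,0,0,0,0,0,-15,0,0,0,0,0,-15,0,0,0,0,0,-15,0,0,0,0,0,-15,0,0,0,0,0,-15,0,0,0,0,0,-15,0,0,0,0,0,-15,0,0,0,0,0,-15,0,0,0,0,0,-15,0,0,0,0,0,0,0,0,0,0,0],
  "gripper": 1
}}

```text
clock: 10.07
tool_pos: [0.5488, 0.0337, 0.2758]
eef_rot: [0.401, 0.584, 0.399, -0.581]
wrist_force: [-0.1, -0.4, 0.5]
width: 0.0851
```

```bash
python3 st.py
python3 - <<'E'
from h import *
o=rect("wrist",.5,.05,.122,"pics/w3.png",half=.15)
E
```

```text
t 10.07 tcp [0.5488 0.0337 0.2758] x [ 0.005  0.    -1.   ] yaw_y -21.04 w 0.0851 F [-0.1 -0.4  0.5] q [ 0.01  0.25 -0.14  1.77  0.04  1.12 -0.51]
```

View pics/w3.png

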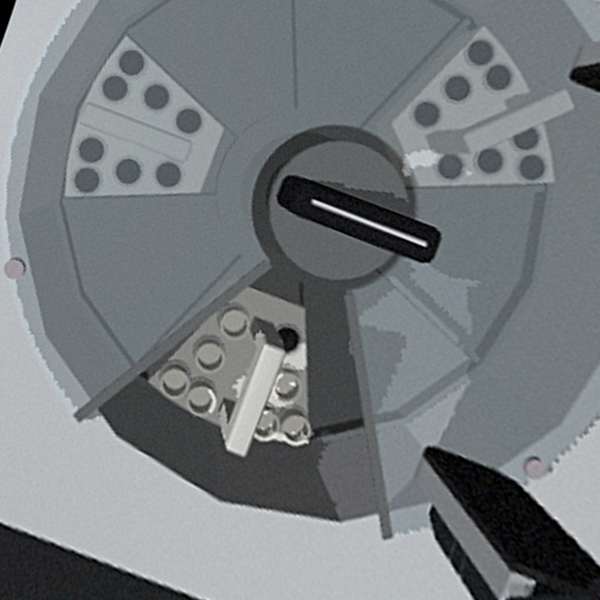

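Run:
```python
from h import *
a=rect("wrist",.445,.071,.112,"pics/a4.png",half=.075,N=400)
b=rect("wrist",.543,.031,.175,"pics/b4.png",half=.075,N=400)
cv2.imwrite("pics/w4.png",np.hstack([a,b]))
```

```text
(no output)
```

View pics/w4.png

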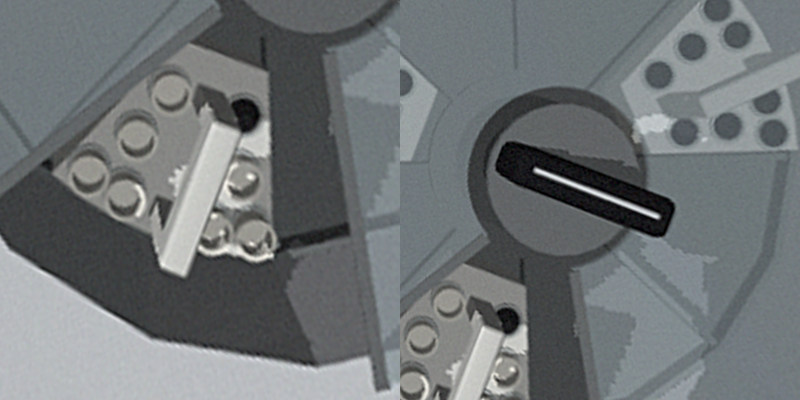

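{"method": "send_rows", "body": {
  "increments": [0,0,0,-0.099,0,0,0,0,0,-0.099,0,0,0,0,0,-0.099,0,0,0,0,0,-0.099,0,0,0,0,0,-0.099,0,0,0,0,0,-0.099,0,0,0,0,0,-0.099,0,0,0,0,0,-0.099,0,0,0,0,0,-0.099,0,0,0,0,0,-0.099,0,0,0,0,0,-0.099,0,0,0,0,0,-0.099,0,0,0,0,0,-0.099,0,0,0,0,0,-0.099,0,0,0,0,0,-0.099,0,0,0,0,0,-0.099,0,0,0,0,0,0,0,0],
  "gripper": 0.5
}}

```text
clock: 11.63
tool_pos: [0.5461, 0.0334, 0.2712]
eef_rot: [0.695, 0.123, 0.697, -0.123]
wrist_force: [0.6, -0.5, 0.5]
width: 0.0431
```

```bash
python3 st.py .444 .071 .20 69.7
```

```text
t 11.63 tcp [0.5461 0.0334 0.2712] x [-0.003  0.    -1.   ] yaw_y 69.93 w 0.0431 F [ 0.6 -0.5  0.5] q [ 0.19  0.27 -0.36  1.77  0.1   1.13  1.02]
shift tool mm [  71.5    0.3 -108.6] rotvec [ 0.004  -0.0024  0.0007] world mm [-102.1   37.6  -71.2]
```

{"method": "send_rows", "body": {
  "increments": [0,0,-18.1,0,-0.0024,0,0,0,-18.1,0,0,0,0,0,-18.1,0,0,0,0,0,-18.1,0,0,0,0,0,-18.1,0,0,0,0,0,-18.1,0,0,0,18,0,0,0,0,0,18,0,0,0,0,0,18,0,0,0,0,0,18,0,0,0,0,0,0,0,0,0,0,0,0,0,0,0,0,0]
}}

```text
clock: 12.63
tool_pos: [0.444, 0.071, 0.1995]
eef_rot: [0.696, 0.125, 0.696, -0.125]
wrist_force: [0.3, 0.3, -0.1]
width: 0.0428
```

```bash
python3 st.py .444 .071 .087 69.7
python3 - <<'E'
from h import *
im=optics.read_camera("wrist"); cv2.imwrite("pics/w5.png",im[:,:,::-1])
E
```

```text
t 12.63 tcp [0.444  0.071  0.1995] x [-0.001 -0.001 -1.   ] yaw_y 69.63 w 0.0428 F [ 0.3  0.3 -0.1] q [ 0.15  0.17 -0.41  2.06  0.09  0.92  0.91]
shift tool mm [1.125e+02 1.000e-01 1.000e-01] rotvec [-0.0013 -0.0008  0.0012] world mm [  -0.     0.  -112.5]
```

View pics/w5.png

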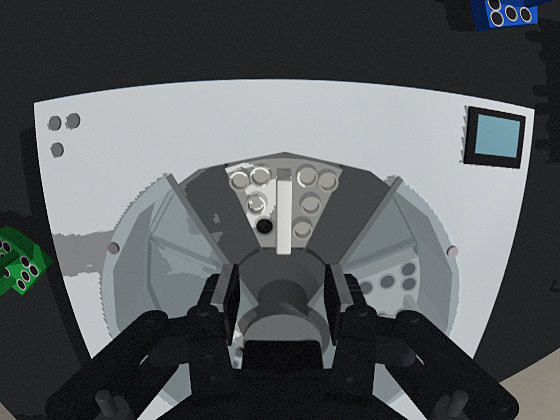

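{"method": "send_rows", "body": {
  "increments": [12,0,0,0,0,0,12,0,0,0,0,0,12,0,0,0,0,0,12,0,0,0,0,0,12,0,0,0,0,0,12,0,0,0,0,0,8,0,0,0,0,0,8,0,0,0,0,0,8,0,0,0,0,0,8,0,0,0,0,0,8,0,0,0,0,0,0,0,0,0,0,0,0,0,0,0,0,0]
}}

```text
clock: 13.77
tool_pos: [0.4451, 0.0711, 0.0881]
eef_rot: [0.697, 0.124, 0.696, -0.125]
wrist_force: [0.2, -0.0, 0.8]
width: 0.0428
```

```bash
python3 st.py .444 .071 .087 69.7
```

```text
t 13.77 tcp [0.4451 0.0711 0.0881] x [ 0.001 -0.001 -1.   ] yaw_y 69.73 w 0.0428 F [ 0.2 -0.   0.8] q [ 0.1   0.36 -0.37  2.15  0.21  0.66  0.81]
shift tool mm [ 1.1 -0.5 -1. ] rotvec [0.0006 0.0014 0.0004] world mm [-1.1 -0.1 -1.1]
```

{"method": "send_rows", "body": {
  "increments": [1,0,0,0,0,0,0,0,0,0,0,0,0,0,0,0,0,0,0,0,0,0,0,0,0,0,0,0,0,0,0,0,0,0,0,0,0,0,0,0,0,0,0,0,0,0,0,0,0,0,0,0,0,0,0,0,0,0,0,0],
  "gripper": 0,
  "grip_force": 50
}}

```text
clock: 14.6
tool_pos: [0.4458, 0.0712, 0.0878]
eef_rot: [0.697, 0.124, 0.695, -0.124]
wrist_force: [0.0, 1.0, 4.7]
width: 0.011
```

```bash
python3 st.py .444 .071 .247 69.7; python3 -c "from cell import *;print(get_obs()['torque'])"
```

```text
t 14.60 tcp [0.4458 0.0712 0.0878] x [ 0.003 -0.001 -1.   ] yaw_y 69.74 w 0.0110 F [0.  1.  4.7] q [ 0.1   0.36 -0.36  2.15  0.21  0.66  0.81]
shift tool mm [-159.2   -0.8   -1.1] rotvec [ 0.0007  0.003  -0.0004] world mm [ -1.8  -0.2 159.2]
[0.11938346 0.0649618  0.01970624]
```

{"method": "send_rows", "body": {
  "increments": [-1,0,0,0,0,0,-2,0,0,0,0,0,-3,0,0,0,0,0,-3,0,0,0,0,0,-3,0,0,0,0,0,-3,0,0,0,0,0,-3,0,0,0,0,0,-2,0,0,0,0,0,-1,0,0,0,0,0,0,0,0,0,0,0]
}}

```text
clock: 15.43
tool_pos: [0.4456, 0.0711, 0.1088]
eef_rot: [0.697, 0.124, 0.695, -0.125]
wrist_force: [-0.5, 0.1, -1.7]
width: 0.0113
```

```bash
python3 st.py .445 .071 .247 69.7; python3 -c "from cell import *;print(get_obs()['torque'])"
```

```text
t 15.43 tcp [0.4456 0.0711 0.1088] x [ 0.003 -0.001 -1.   ] yaw_y 69.73 w 0.0113 F [-0.5  0.1 -1.7] q [ 0.11  0.32 -0.38  2.14  0.18  0.71  0.83]
shift tool mm [-138.2   -0.3   -0.2] rotvec [ 0.0005  0.0029 -0.0002] world mm [-6.000e-01 -1.000e-01  1.382e+02]
[-0.04870508 -0.04735827 -0.01274775]
```

{"method": "send_rows", "body": {
  "increments": [-2,0,0,0,0,0,-4,0,0,0,0,0,-6,0,0,0,0,0,-7,0,0,0,0,0,-7,0,0,0,0,0,-7,0,0,0,0,0,-7,0,0,0,0,0,-7,0,0,0,0,0,-7,0,0,0,0,0,-7,0,0,0,0,0,-7,0,0,0,0,0,-7,0,0,0,0,0,-7,0,0,0,0,0,-7,0,0,0,0,0,-7,0,0,0,0,0,-7,0,0,0,0,0,-7,0,0,0,0,0,-7,0,0,0,0,0,-7,0,0,0,0,0,-7,0,0,0,0,0]
}}

```text
clock: 17.1
tool_pos: [0.4451, 0.0712, 0.2402]
eef_rot: [0.697, 0.124, 0.695, -0.125]
wrist_force: [-0.6, -1.3, -2.3]
width: 0.0112
```

{"method": "send_rows", "body": {
  "increments": [-6,0,0,0,0,0,-4,0,0,0,0,0,-2,0,0,0,0,0,0,0,0,0,0,0,0,0,0,0,0,0,0,0,0,0,0,0,0,0,0,0,0,0,0,0,0,0,0,0,0,0,0,0,0,0]
}}

```text
clock: 17.85
tool_pos: [0.4449, 0.0712, 0.2512]
eef_rot: [0.697, 0.124, 0.695, -0.125]
wrist_force: [-0.5, -0.9, -1.7]
width: 0.0111
```

```bash
python3 st.py
python3 - <<'E'
from h import *
a=optics.read_camera("wrist")[:,:,::-1]; b=optics.read_camera("scene")[:,:,::-1]
cv2.imwrite("pics/w6.png",np.hstack([a[60:360,80:480],cv2.resize(b[90:315,150:450],(400,300))]))
E
```

```text
t 17.85 tcp [0.4449 0.0712 0.2512] x [ 0.002 -0.001 -1.   ] yaw_y 69.73 w 0.0111 F [-0.5 -0.9 -1.7] q [ 0.17  0.11 -0.41  2.01  0.05  1.04  0.95]
```

View pics/w6.png

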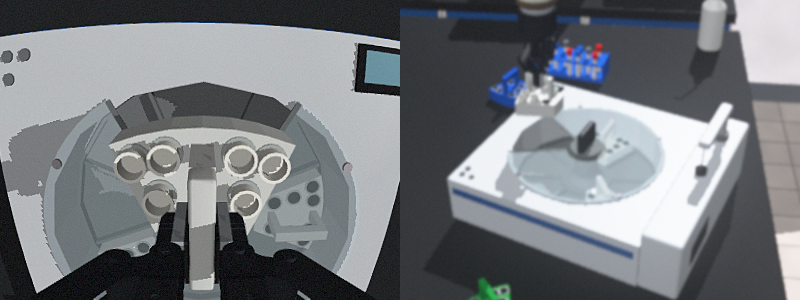

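```bash
python3 -c "
from cell import *
o=get_obs();print(abs(o['qvel']).max(),o['width'],manip.finish_job())"
```

```text
the job is handed in; nothing more can be done
0.0012931551774505725 0.011336347612913902 None
```

I turned the carousel about 107° anticlockwise by its hub grip until the loaded segment stood in the port. I then took that segment by its handle, lifted it straight up, and handed the job in at about 18 s while still holding it.

**Last checks:**
- **Grip:** the arm was at rest (joint speeds about 0.001 rad/s), with the fingers closed on the handle at 11 mm.
- **Level:** the tool axis was within about 0.2° of vertical, and the last pictures show the segment level with its cups upright over the port.
- **Height:** its underside was about 7.5 cm above the cover, worked out from how far the tool rose.
- **Squareness:** before the lift the handle was centred between the port's edges in the wrist picture. Carousel and port lined up to within about 1°.
- **Forces:** every wrist force reading during the job was about 12 N or less, and nothing in the lift readings suggested contact with the cover.
- **Bystanders:** I did not touch the empty segments, the rack, the bottle or the look-alikes.

**Disagreements:** the top camera, the wrist camera and the position felt in the grip differed by 3–5 mm on where the carousel axis was. I used the felt position together with the wrist view. The gripper width read about 1 mm under the true thickness of the handle, and about 0.5 mm under for the hub grip.

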